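# Start the crank bolt of the strap clamp in its threaded boss

## Task

The crank bolt of the strap clamp that holds the stone is only standing on the mouth of its threaded boss. Turn the crank backward (counter-clockwise seen from above) until you feel the bolt drop into the start of its thread, then forward (clockwise) one full turn so that the thread is started, and finish still gripping the crank's handle to keep the bolt there. Do not shift the jar, the brush or the wedge lying about.

Things in the scene. Friction and masses are not known exactly. Their poses are not given: they have to be found in the camera images.
- clamp: Strap clamp fixed to the bench: dark steel base plate 220 x 100 x 10 mm, round boss 64 mm across, aluminium strap (top 67 mm, washer 71 mm above the bench) over boss and a marble stone. Origin: on the bench, on the upright axis of boss and bolt; x points from boss to stone, z up. The bolt (29 mm thick) only turns and slides along this axis.
- boss_mouth (a point): Top of the threaded boss on its axis, 55 mm above the bench. Hidden inside: a right-hand thread, pitch 10 mm. The bolt's lead tooth stands on a ledge that rises 10 mm a turn going backward; after 40 to 210 degrees of backward turning (varies, not visible) it ends and the bolt drops by itself, unless held up. A hard stop follows 40 degrees farther back. Forward before the drop it jams.
- crank_hub (a point): Top centre of the bolt, on the axis; the flat crank arm sticks out 55 mm from here to the handle. Weight and an inner spring pull the bolt down with 9 to 13 N; turning takes 1 to 4 N at the handle. After the drop forward turning lowers it 10 mm a turn; a hard stop comes about 75 degrees past one full turn. It can be lifted at most 2 mm over the ledge's highest point.
- crank_grip: The crank's handle: upright round wooden grip, 20 mm thick, 50 mm tall, free at top and sides, spinning freely on its pin: fingers may keep their direction as it circles at 55 mm radius about the clamp's axis. Origin: centre of its underside, 113 to 118 mm above the bench at first, 118 at the ledge's end, 108 to 110 after the drop, 98 to 100 one turn on. The crank arm lies 2 mm under it.
- grip_top (a point): Centre of the handle's top, 50 mm above the origin of crank_grip. A grip of 15 N carries the handle round; a grip of 4 N can slip off it. When the ledge ends, a hand that holds the handle feels a load of 9 to 13 N coming on downward; open the fingers a little (or lower the hand) and the bolt drops 8 to 10 mm. On the ledge, opening the fingers changes nothing.
- pumice_jar: Bystander: round lidded jar, 60 mm across, 81 mm tall, origin at the centre of its underside. Leave alone.
- bench_brush: Bystander: wooden bench brush lying on the bench, 251 mm long, 59 mm wide, 30 mm tall, origin at the centre of its underside, long along its y axis. Leave alone.
- wooden_wedge: Bystander: small wooden wedge, 65 x 24 x 14 mm, origin at the centre of its underside. Leave alone.
There are look-alikes about, which are no part of the job. What is shaped like the clamp but yellow is not meant.

How it is judged:
On the way:
1. turned backward, the bolt has dropped into the start of its thread: the handle's underside is 106 to 111 mm above the bench (z of crank_grip in the frame of clamp between 0.106 and 0.111 m), for 0.2 s.
At the end, for the whole second after the job is handed in: The bolt has been screwed about one turn into its thread from the drop (not over 90 degrees less or 60 degrees more): the handle's underside is 96.8 to 101.1 mm above the bench; the fingers still grip the handle (over 2 N) and it is at rest (z of crank_grip in the frame of clamp between 0.0968 and 0.1011 m and contact force between the fingers and crank_grip above 2 N and linear speed of crank_grip below 0.01 m/s); the arm keeps its last pose, push and grip.
It fails at once if the jar is shifted by more than 30 mm (distance of pumice_jar from where it was at the start of the episode above 0.03 m).
It fails at once if the brush is shifted by more than 30 mm (distance of bench_brush from where it was at the start of the episode above 0.03 m).
It fails at once if the wedge is shifted by more than 30 mm (distance of wooden_wedge from where it was at the start of the episode above 0.03 m).
It also fails if it takes over 72 s, if anything falls off the work surface, if the arm or the gripper's body presses on something with over 40 N, if the wrist force passes 120 N, or if a joint passes its speed limit or range.

## Robot

A 7-joint arm with a two-finger parallel gripper is mounted at the origin on a cart in front of the work surface, level with it; the furniture and walls round the work are solid. World frame = base frame: x ahead of the robot, y to its left, z up, the work surface at z = 0. Lengths are in m, angles in rad, forces in N, time in s.
With the tool pointing down it reaches from about 0.425 to 0.925 m from the base axis. Payload 6.8 kg.
Tool frame: the origin (TCP) lies where the fingers leave the gripper's body, on its centre line; the fingertips stand 73 mm ahead of it and the grasp point (between the pads) lies 54 mm ahead of it; z points along the fingers, y is the line along which they close (so a half turn about z gives the same grasp; the last joint's range is limited). The gripper opens to 85 mm and grips with 20 to 120 N. Pads are 22 mm wide; open, the fingers measure 114 mm over their backs; the gripper's body (76 mm by 85 mm) begins 54 mm behind the grasp point. The pads swing forward as they close: fully open they stand 13 mm farther back than shut.
Start: joints at [1.09, 0.477, 0.022, 1.555, -0.011, 1.109, -0.083], TCP at [0.246, -0.629, 0.304] pointing down, gripper open.
Joint ranges: [-2.96, 2.96], [-0.34, 2.1], [-1.41, 1.46], [0.24, 2.44], [-1.37, 4.51], [0.17, 1.92], [-2.96, 2.96]. Speed limits (rad/s): [2.39, 2.39, 3.14, 3.14, 3.14, 3.14, 3.14].

## Interface

Orientations are given as a rotation vector (axis times angle).
In Python, from bench import r, grab_frame, camera_info gives the robot as it stands.
- The arm moves only by the shell command python3 -m pendant 'ROWS' [OPENING] [FORCE]. ROWS is a JSON object whose key "rows" holds a list of rows, 1 to 5 of them, each of 6 numbers: dx, dy, dz in m, then a rotation vector rx, ry, rz in rad; each row is the pose to reach, as a shift and turn from the pose commanded when the command began, along the tool's axes at that moment; what a row does not reach only later rows make up. A row lasts 1/10 s, in which the tool goes at most 0.05 m and 0.15 rad, less where a joint would pass 70% of its speed; a pose out of reach is approached as far as the arm can. OPENING is the finger opening in m, set as the command begins (- or left out keeps the last). The fingers move at their own pace and stop on an object; FORCE is the grip in N (left out, the last holds). Time passes only in rows, so rows that do not move let the fingers close. It prints the time, the measured TCP pose, the force, the opening and the grip force at its end. Input that does not fit is refused with a message, and nothing moves.
- r.get_obs(): the state, without advancing time (a new reading comes with each control period).
- grab_frame(name): name is "scene" or "top" or "wrist"; returns (picture, depth): 400x640x3 uint8, blue, green, red; 400x640 float32, m along the optical axis (not along the pixel's ray), 0 where there is no reading.
- camera_info(name): a dict with "camera_matrix" (3x3 intrinsics, pixels), "R" (3x3) and "t" (3): a world point X has camera coordinates R X + t. Camera axes: x right, y down, z forward; pixel columns grow to the right and rows downward; lengths in m; the calibration is good to about 2 mm. A picture is of the moment at which its call begins: read the wrist's pose just before it. camera_info takes no time and is no camera call; for the wrist camera it gives the pose at the moment of the call.
- r.hand_in(): hands the job in; it is judged then, once.
The state is a dict: "clock": time; "joints": joint angles; "qvel": joint speeds; "tau": joint torques, N m; "tcp_pos": TCP position; "orientation": TCP orientation; "contact_force": force on the tool from outside, world axes, zero at the start; "moment": the same for the moment, N m; "grip_width": finger opening in m; "gripper_force": force on a finger pad.
Only numpy, scipy, OpenCV 4.12 (cv2) and the standard library are available. Lean on these libraries where they do the work, as an engineer would, in place of code of your own. Each camera call takes 0.05 s, during which the arm holds its last target. There are 200 camera calls.

## Working session

There is one attempt and no reset: what is moved stays moved. The work goes in short steps, Python scripts to look and compute and a shell command to move; the robot and the scene stay as the last step left them, time stands still between calls to the robot, and variables do not carry over. Pictures are saved under pics/ and viewed, at most 10 in all, crops included, and the job is handed in when it is done.

```bash
mkdir -p pics; cat > h.py <<'E'
import numpy as np,cv2
from bench import r,grab_frame,camera_info
def world(ci,d,u,v,z=None):
    K=np.array(ci["camera_matrix"]);R=np.array(ci["R"]);t=np.array(ci["t"])
    ray=R.T@np.linalg.inv(K)@np.array([u,v,1.]);c=-R.T@t
    if z is not None: return c+ray*(z-c[2])/ray[2]
    return c+ray*d[int(v),int(u)]
E
python3 - <<'E'
from h import *
for n in("top","scene"):
    p,d=grab_frame(n);cv2.imwrite(f"pics/{n}.png",p);np.save(n+"d.npy",d)
    ci=camera_info(n);print(n,ci)
print(r.get_obs())
E
```

```text
top {'camera_matrix': array([[372.72145582,   0.        , 324.4883225 ],
       [  0.        , 372.72145582, 195.45853845],
       [  0.        ,   0.        ,   1.        ]]), 'R': array([[-0.00283648, -0.99999369,  0.00213973],
       [-0.9951671 ,  0.00261275, -0.09816119],
       [ 0.09815498, -0.00240782, -0.99516823]]), 't': array([-0.02924279,  0.4907669 ,  1.25231765])}
scene {'camera_matrix': array([[374.9219926 ,   0.        , 317.86584511],
       [  0.        , 374.9219926 , 198.71583116],
       [  0.        ,   0.        ,   1.        ]]), 'R': array([[-0.84150642, -0.53984071,  0.02095129],
       [-0.28112517,  0.4044435 , -0.87028392],
       [ 0.46134107, -0.73823944, -0.49210461]]), 't': array([0.35028379, 0.24166189, 0.91226056])}
{'clock': 0.1, 'joints': array([ 1.08988029,  0.4777392 ,  0.02237422,  1.55632545, -0.0115052 ,
        1.10928823, -0.08306481]), 'qvel': array([-1.76908632e-03, -1.21679858e-03, -2.52699138e-05, -4.17403423e-03,
       -1.38523575e-03,  2.57593378e-04,  3.64003320e-04]), 'tau': array([ 4.25949809e-03, -5.97761607e+01,  1.61353592e+00, -2.81955117e+01,
        1.29097741e-02,  4.97477435e-03,  2.37324571e-05]), 'tcp_pos': array([ 0.24569911, -0.62826602,  0.30302031]), 'orientation': array([-3.08561394e+00, -5.81979394e-01,  6.71776258e-04]), 'contact_force': array([-0.09801787, -0.25815434,  0.01380265]), 'moment': array([0.03031182, 0.00539848, 0.00511711]), 'gripper_force': 0.0, 'grip_width': 0.0853647515525548}
```

View pics/top.png

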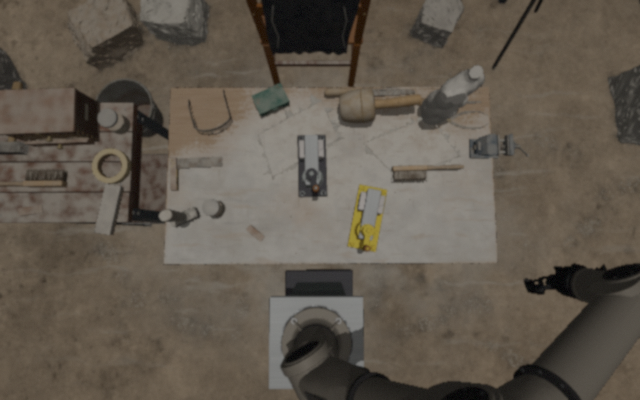

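View pics/scene.png

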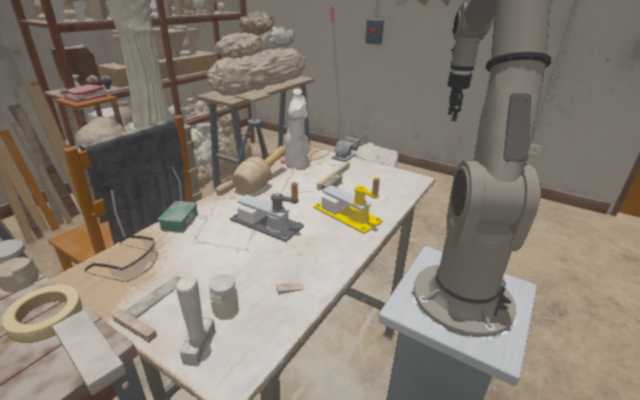

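The top view shows the dark clamp at about (312,165), with its boss near (312,176) and its handle near (316,188). The yellow look-alike is at (368,218). The arm is outside the table on the right. I'll enlarge the clamp.

```bash
python3 - <<'E'
from h import *
a=cv2.imread("pics/top.png")[130:205,285:345];b=cv2.imread("pics/scene.png")[175:245,225:305]
cv2.imwrite("pics/c.png",np.hstack([cv2.resize(a,None,fx=7,fy=7,interpolation=2)[:490],cv2.resize(b,(380,490*380//560*1),interpolation=2) if 0 else cv2.resize(b,None,fx=4.7,fy=7,interpolation=2)[:490]]))
d=np.load("topd.npy");ci=camera_info("top")
for v in range(168,200,2): print(v,[int(1000*world(ci,d,u,v)[2]) for u in range(302,328,2)])
E
```

```text
168 [9, 7, 66, 67, 113, 111, 67, 64, 65, 11, 8, 13, 11]
170 [10, 10, 64, 112, 111, 113, 111, 109, 66, 10, 10, 8, 8]
172 [13, 56, 113, 112, 117, 118, 114, 110, 62, 53, 12, 8, 10]
174 [8, 54, 111, 109, 116, 119, 111, 112, 69, 51, 13, 4, 10]
176 [15, 54, 113, 117, 114, 114, 110, 111, 69, 54, 18, 9, 12]
178 [10, 52, 69, 113, 116, 110, 114, 67, 67, 58, 10, 7, 10]
180 [12, 59, 66, 73, 70, 110, 113, 71, 66, 52, 8, 10, 15]
182 [11, 39, 65, 64, 66, 115, 109, 113, 66, 28, 11, 5, 12]
184 [9, 9, 65, 68, 66, 115, 112, 111, 60, 8, 13, 8, 9]
186 [12, 9, 13, 18, 38, 114, 162, 163, 8, 7, 11, 8, 10]
188 [9, 7, 9, 7, 1294, 11, 163, 168, 161, 12, 5, 7, 10]
190 [8, 5, 11, 6, 5, 11, 162, 164, 150, 12, 12, 10, 0]
192 [19, 13, 8, 7, 8, 8, 110, 130, 110, 7, 18, 14, 10]
194 [19, 10, 9, 4, 8, 11, 6, 8, 9, 8, 14, 15, 11]
196 [9, 11, 9, 8, 8, 7, 11, 6, 6, 10, 4, 14, 5]
198 [-2, 0, -2, 0, -2, 0, 1294, 0, 2, 0, -1, 0, 1]
```

View pics/c.png

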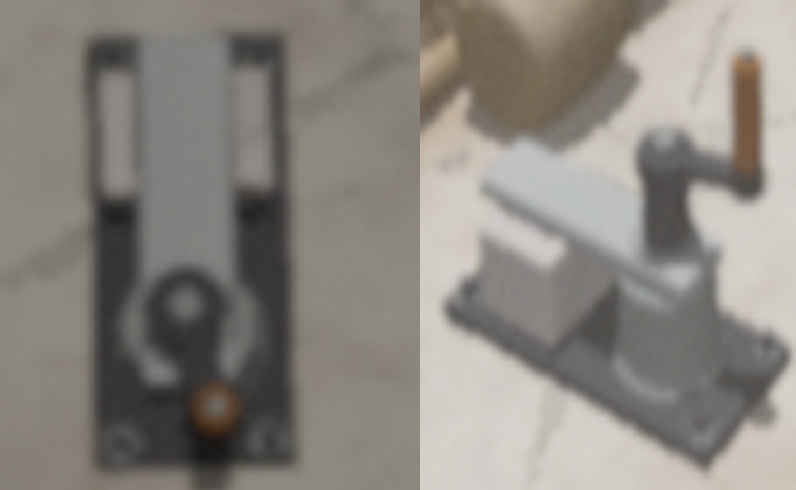

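The hub top is at about (311.7,173.3) and the handle top at about (315.7,187.9). Next I'll compute both and check their radius.

```bash
python3 - <<'E'
from h import *
from scipy.spatial.transform import Rotation as Ro
ci=camera_info("top");P=lambda u,v,z:world(ci,None,u,v,z)
h=P(311.7,173.3,.116);g=P(315.7,187.9,.166)
print("hub",h,"grip",g,"rad",np.hypot(*(g-h)[:2]),np.degrees(np.arctan2(*(g-h)[1::-1])))
c=lambda x,y:(285+x/7,130+y/7)
for x,y in((90,38),(282,36),(295,465),(97,467)): print("corner",P(*c(x,y),.01))
for n,(u,v) in dict(jar=(213,208),brush=(425,170),wedge=(255,232),yel=(363,247)).items(): print(n,P(u,v,.03))
o=r.get_obs();R=Ro.from_rotvec(o["orientation"]);print(R.as_matrix().round(3))
T=Ro.from_matrix(np.diag([1.,-1,-1]))
print("turn",(R.inv()*T).as_rotvec(),"shift tool",R.inv().apply([g[0],g[1],.304]-o["tcp_pos"]))
E
```

```text
hub [0.55289223 0.01030543 0.116     ] grip [ 0.49992035 -0.00351545  0.166     ] rad 0.05474519602759503 -165.3769699062592
corner [0.7045612  0.06247885 0.01      ]
corner [ 0.70536863 -0.03402856  0.01      ]
corner [ 0.48868464 -0.03979826  0.01      ]
corner [0.48794875 0.05811349 0.01      ]
jar [0.44831198 0.34812634 0.03      ]
brush [ 0.57705888 -0.37599745  0.03      ]
wedge [0.36679735 0.20431259 0.03      ]
yel [ 0.31554668 -0.15962632  0.03      ]
[[ 0.931  0.364 -0.001]
 [ 0.364 -0.931  0.001]
 [-0.    -0.002 -1.   ]]
turn [-0.00158368  0.00043037  0.37284108] shift tool [ 4.64328623e-01 -4.89225449e-01 -2.43676681e-04]
```

```bash
python3 -m pendant '{"rows": [[0.034,-0.036,0,0,0,0.08],[0.068,-0.072,0,0,0,0.16],[0.102,-0.108,0,0,0,0.24],[0.136,-0.144,0,0,0,0.32],[0.17,-0.18,0,0,0,0.373]]}' 0.06; python3 -m pendant '{"rows": [[0.018,-0.045,0,0,0,0],[0.036,-0.09,0,0,0,0],[0.054,-0.135,0,0,0,0],[0.072,-0.18,0,0,0,0],[0.09,-0.225,0,0,0,0]]}'; python3 - <<'E'
from h import *
from scipy.spatial.transform import Rotation as Ro
o=r.get_obs();print(o["tcp_pos"],Ro.from_rotvec(o["orientation"]).as_matrix().round(3))
E
```

```text
clock: 0.6
tcp_pos: [0.3389, -0.397, 0.3036]
orientation: [-3.141, 0.005, 0.001]
contact_force: [1.2, 0.2, 0.3]
grip_width: 0.0598
gripper_force: 0.0
clock: 1.1
tcp_pos: [0.4288, -0.1722, 0.3039]
orientation: [3.141, -0.001, -0.0]
contact_force: [0.4, 0.4, 0.7]
grip_width: 0.0604
gripper_force: 0.0
[ 0.42878332 -0.17220817  0.30388027] [[ 1. -0. -0.]
 [-0. -1. -0.]
 [-0.  0. -1.]]
```

```bash
python3 -m pendant '{"rows": [[0.018,-0.042,0,0,0,0],[0.036,-0.084,0,0,0,0],[0.054,-0.126,0,0,0,0],[0.071,-0.169,0,0,0,0],[0.071,-0.169,0,0,0,0]]}'; python3 - <<'E'
from h import *
ci=camera_info("wrist");p,d=grab_frame("wrist");cv2.imwrite("pics/w.png",p);np.save("wd.npy",d);np.savez("wci.npz",**ci)
E
```

```text
clock: 1.6
tcp_pos: [0.5012, 0.0018, 0.3041]
orientation: [-3.138, -0.015, -0.002]
contact_force: [-0.4, 0.1, 0.1]
grip_width: 0.0601
gripper_force: 0.0
```

View pics/w.png

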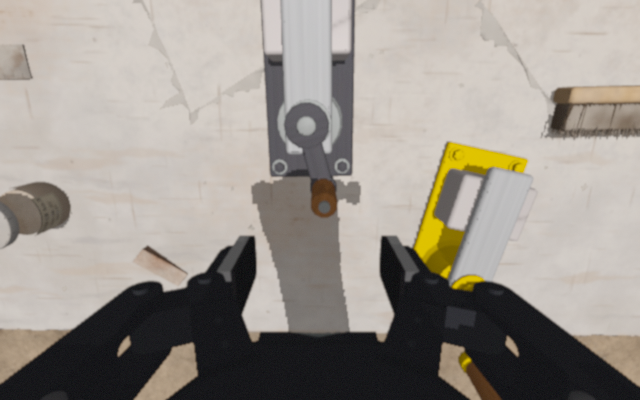

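The wrist view shows the handle top at about (323.5,207) and the hub top at about (307,125). Both fingers are clear of the handle.

```bash
python3 - <<'E'
from h import *
ci=dict(np.load("wci.npz"));d=np.load("wd.npy")
h=world(ci,d,307,125,.116);g=world(ci,d,323.5,207,.166)
print(h,g,np.hypot(*(g-h)[:2]),world(ci,d,323,207),world(ci,d,307,125))
print(r.get_obs()["tcp_pos"])
E
```

```text
[0.55627297 0.01253395 0.116     ] [ 0.50218532 -0.00095845  0.166     ] 0.055745129180614535 [ 0.50310152 -0.00055241  0.16890006] [0.55639096 0.01244125 0.11856485]
[ 0.50020937 -0.00171507  0.3036878 ]
```

```bash
python3 -m pendant '{"rows": [[0.001,0,0.025,0,0,0],[0.0015,0,0.05,0,0,0],[0.0015,0,0.08,0,0,0],[0.0015,0,0.105,0,0,0],[0.0015,0,0.105,0,0,0]]}' && python3 -m pendant '{"rows": [[0,0,0,0,0,0],[0,0,0,0,0,0],[0,0,0,0,0,0],[0,0,0,0,0,0],[0,0,0,0,0,0]]}' 0 20
```

```text
clock: 2.15
tcp_pos: [0.4986, -0.0068, 0.1959]
orientation: [3.141, -0.003, -0.011]
contact_force: [-0.8, -0.5, 0.6]
grip_width: 0.0604
gripper_force: 0.0
clock: 2.65
tcp_pos: [0.5023, -0.0048, 0.2005]
orientation: [-3.141, -0.0, -0.005]
contact_force: [-0.9, 1.6, 6.2]
grip_width: 0.0192
gripper_force: 20.9
```

```bash
python3 - <<'E'
import numpy as np
for k in range(0,9):
    t0=np.radians(-165.5+30*k);print("from",30*k,end=" : ")
    for s in (6,12,18,24,30):
        t=t0+np.radians(s);print("%.1f %.1f"%(55*(np.cos(t)-np.cos(t0)),-55*(np.sin(t)-np.sin(t0))),end="; ")
    print()
from bench import r
o=r.get_obs();print(o["contact_force"],o["tcp_pos"])
E
```

```text
from 0 : 1.7 5.5; 4.0 10.8; 6.9 15.8; 10.2 20.5; 14.0 24.8; 
from 30 : 4.2 3.9; 8.9 7.3; 13.8 10.2; 19.1 12.6; 24.5 14.4; 
from 60 : 5.6 1.2; 11.3 1.9; 17.1 1.9; 22.8 1.4; 28.5 0.2; 
from 90 : 5.5 -1.7; 10.8 -4.0; 15.8 -6.9; 20.5 -10.2; 24.8 -14.0; 
from 120 : 3.9 -4.2; 7.3 -8.9; 10.2 -13.8; 12.6 -19.1; 14.4 -24.5; 
from 150 : 1.2 -5.6; 1.9 -11.3; 1.9 -17.1; 1.4 -22.8; 0.2 -28.5; 
from 180 : -1.7 -5.5; -4.0 -10.8; -6.9 -15.8; -10.2 -20.5; -14.0 -24.8; 
from 210 : -4.2 -3.9; -8.9 -7.3; -13.8 -10.2; -19.1 -12.6; -24.5 -14.4; 
from 240 : -5.6 -1.2; -11.3 -1.9; -17.1 -1.9; -22.8 -1.4; -28.5 -0.2; 
[-0.91533118  1.56251165  6.15037381] [ 0.50225823 -0.00479937  0.20053246]
```

```bash
python3 -m pendant '{"rows": [[-0.0011,0.0057,-0.0002,0,0,0],[-0.0017,0.0114,-0.0003,0,0,0],[-0.0017,0.0172,-0.0005,0,0,0],[-0.001,0.0229,-0.0007,0,0,0],[0,0,0,0,0,0]]}' 2>&1 | head -0; echo skip
```

```text
skip
```

That second command was a mistake: I sent a stray, untested move with its output hidden. Its last row returns to the start, but I'll check the state before going on.

```bash
python3 - <<'E'
from h import *
o=r.get_obs();print({k:np.round(o[k],4) for k in("clock","tcp_pos","orientation","contact_force","grip_width","gripper_force")})
ci=camera_info("wrist");p,d=grab_frame("wrist");q,_=grab_frame("top")
cv2.imwrite("pics/w2.png",np.hstack([cv2.resize(p,(480,300)),cv2.resize(q[130:205,285:345],(240,300),interpolation=2)]))
E
```

```text
{'clock': np.float64(3.15), 'tcp_pos': array([ 0.5021, -0.0094,  0.2002]), 'orientation': array([ 3.137e+00, -7.600e-03,  8.000e-04]), 'contact_force': array([-17.3738, -16.3479,  23.8489]), 'grip_width': np.float64(0.0194), 'gripper_force': np.float64(24.3874)}
```

View pics/w2.png

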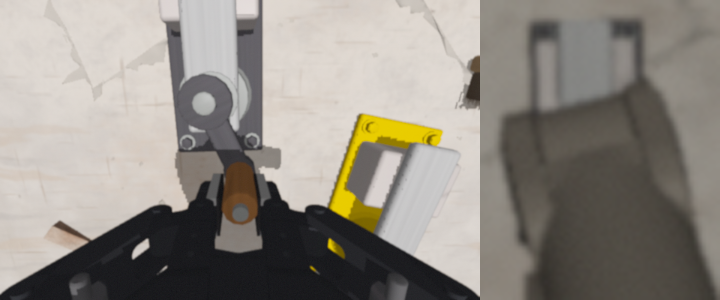

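The handle is still between the pads at (240,212), but it is loaded because forward turning jams. I'll open to unload it and measure the handle again before regripping.

```bash
python3 -m pendant '{"rows": [[0,0,0,0,0,0],[0,0,0,0,0,0],[0,0,0,0,0,0],[0,0,0,0,0,0]]}' 0.05; python3 - <<'E'
from h import *
o=r.get_obs();print(o["tcp_pos"])
ci=camera_info("wrist");p,d=grab_frame("wrist");np.savez("wci.npz",**ci);np.save("wd.npy",d)
cv2.imwrite("pics/w3.png",cv2.resize(p[100:320,220:440],(660,660-60),fx=0,fy=0))
E
```

```text
clock: 3.65
tcp_pos: [0.5012, -0.0051, 0.1989]
orientation: [-3.141, 0.0, -0.0]
contact_force: [-0.0, 0.6, 0.4]
grip_width: 0.05
gripper_force: 0.0
[ 0.5012304  -0.00508132  0.19890557]
```

View pics/w3.png

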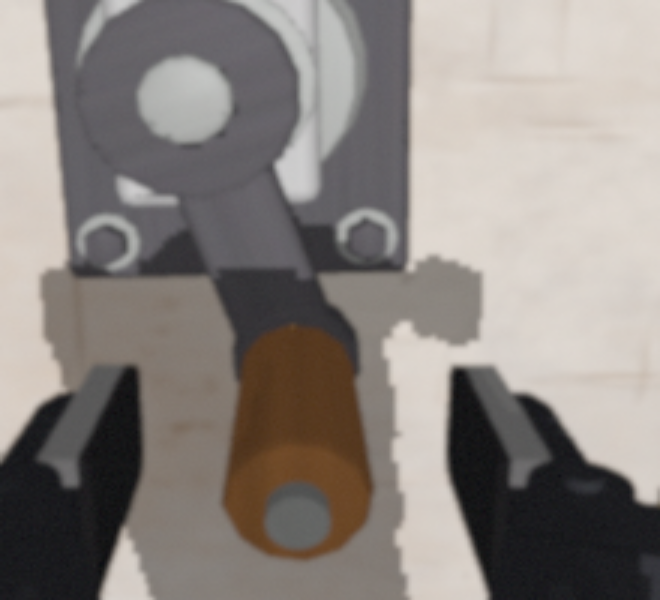

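In this crop the handle top is at about (298,505) and the hub at (185,98). In the full frame that is (319.3,285.2) and (281.7,135.9).

```bash
python3 - <<'E'
from h import *
ci=dict(np.load("wci.npz"));d=np.load("wd.npy")
h=world(ci,d,281.7,135.9,.117);g=world(ci,d,319.3,285.2,.167)
print(h,g,np.hypot(*(g-h)[:2]),np.degrees(np.arctan2(*(g-h)[1::-1])),world(ci,d,319,287),world(ci,d,282,136))
t0=np.arctan2(*(g-h)[1::-1])
print("grasp off from tcp",g[:2]-r.get_obs()["tcp_pos"][:2])
a=np.radians
for k in range(0,8):
    b=t0+a(30*k);print(30*k,end=" : ")
    for s in (6,12,18,24,30): print("%.1f %.1f"%(55*(np.cos(b+a(s))-np.cos(b)),-55*(np.sin(b+a(s))-np.sin(b))),end="; ")
    print()
E
```

```text
[0.55603424 0.01324749 0.117     ] [ 0.5054323  -0.00475482  0.167     ] 0.05370884289840624 -160.41631499254646 [ 0.50593698 -0.00463356  0.16901356] [0.5561067  0.0129361  0.11847838]
grasp off from tcp [0.00421193 0.000325  ]
0 : 2.2 5.3; 5.0 10.4; 8.2 15.1; 12.0 19.5; 16.2 23.4; 
30 : 4.6 3.5; 9.5 6.5; 14.7 9.0; 20.1 10.9; 25.7 12.2; 
60 : 5.7 0.7; 11.5 0.9; 17.2 0.4; 22.9 -0.6; 28.4 -2.3; 
90 : 5.3 -2.2; 10.4 -5.0; 15.1 -8.2; 19.5 -12.0; 23.4 -16.2; 
120 : 3.5 -4.6; 6.5 -9.5; 9.0 -14.7; 10.9 -20.1; 12.2 -25.7; 
150 : 0.7 -5.7; 0.9 -11.5; 0.4 -17.2; -0.6 -22.9; -2.3 -28.4; 
180 : -2.2 -5.3; -5.0 -10.4; -8.2 -15.1; -12.0 -19.5; -16.2 -23.4; 
210 : -4.6 -3.5; -9.5 -6.5; -14.7 -9.0; -20.1 -10.9; -25.7 -12.2;
```

```bash
python3 -m pendant '{"rows": [[0.0035,0,0,0,0,0],[0.0035,0,0,0,0,0]]}' ; python3 -m pendant '{"rows": [[0,0,0,0,0,0],[0,0,0,0,0,0],[0,0,0,0,0,0],[0,0,0,0,0,0]]}' 0 20; python3 -m pendant '{"rows": [[0.0022,0.0053,-0.0002,0,0,0],[0.005,0.0104,-0.0003,0,0,0],[0.0082,0.0151,-0.0005,0,0,0],[0.012,0.0195,-0.0007,0,0,0],[0.0162,0.0234,-0.0008,0,0,0]]}'; python3 -m pendant '{"rows": [[0,0,0,0,0,0],[0,0,0,0,0,0]]}'
```

```text
clock: 3.9
tcp_pos: [0.5053, -0.0051, 0.1989]
orientation: [-3.141, 0.0, -0.001]
contact_force: [0.4, 0.2, -0.2]
grip_width: 0.0499
gripper_force: 0.0
clock: 4.3
tcp_pos: [0.5046, -0.0051, 0.1989]
orientation: [3.142, -0.0, -0.0]
contact_force: [-0.7, 0.5, 1.3]
grip_width: 0.0195
gripper_force: 20.8
clock: 4.8
tcp_pos: [0.5203, -0.0286, 0.1995]
orientation: [-3.141, -0.0, 0.003]
contact_force: [-3.4, 3.3, 2.9]
grip_width: 0.0194
gripper_force: 21.1
clock: 5.0
tcp_pos: [0.5211, -0.0292, 0.1998]
orientation: [3.141, -0.001, 0.0]
contact_force: [-2.2, -0.2, 3.5]
grip_width: 0.0196
gripper_force: 21.1
```

```bash
python3 -m pendant '{"rows": [[0.0046,0.0035,-0.0002,0,0,0],[0.0095,0.0065,-0.0003,0,0,0],[0.0147,0.009,-0.0005,0,0,0],[0.0201,0.0109,-0.0007,0,0,0],[0.0257,0.0122,-0.0008,0,0,0]]}'; python3 -m pendant '{"rows": [[0,0,0,0,0,0],[0,0,0,0,0,0]]}'
```

```text
clock: 5.5
tcp_pos: [0.5458, -0.0413, 0.2003]
orientation: [3.141, -0.001, -0.005]
contact_force: [-7.0, 1.0, 6.4]
grip_width: 0.0196
gripper_force: 21.4
clock: 5.7
tcp_pos: [0.5471, -0.0415, 0.2006]
orientation: [3.141, -0.001, 0.002]
contact_force: [-1.4, -1.8, 2.2]
grip_width: 0.0194
gripper_force: 21.0
```

```bash
python3 -m pendant '{"rows": [[0.0057,0.0007,-0.0002,0,0,0],[0.0115,0.0009,-0.0003,0,0,0],[0.0172,0.0004,-0.0005,0,0,0],[0.0229,-0.0006,-0.0007,0,0,0],[0.0284,-0.0023,-0.0008,0,0,0]]}'; python3 -m pendant '{"rows": [[0,0,0,0,0,0],[0,0,0,0,0,0]]}'
```

```text
clock: 6.2
tcp_pos: [0.5749, -0.0393, 0.2011]
orientation: [3.141, -0.001, -0.002]
contact_force: [-4.2, -2.1, 4.4]
grip_width: 0.0194
gripper_force: 21.3
clock: 6.4
tcp_pos: [0.5759, -0.0388, 0.2015]
orientation: [3.141, -0.001, 0.003]
contact_force: [0.1, -3.0, 1.4]
grip_width: 0.0191
gripper_force: 21.0
```

```bash
python3 -m pendant '{"rows": [[0.0053,-0.0022,-0.0002,0,0,0],[0.0104,-0.005,-0.0003,0,0,0],[0.0151,-0.0082,-0.0005,0,0,0],[0.0195,-0.012,-0.0007,0,0,0],[0.0234,-0.0162,-0.0008,0,0,0]]}'; python3 -m pendant '{"rows": [[0,0,0,0,0,0],[0,0,0,0,0,0]]}'
```

```text
clock: 6.9
tcp_pos: [0.5984, -0.0233, 0.202]
orientation: [3.14, -0.002, -0.002]
contact_force: [-4.1, -4.9, 4.6]
grip_width: 0.0198
gripper_force: 21.5
clock: 7.1
tcp_pos: [0.5992, -0.022, 0.2023]
orientation: [-3.141, 0.0, -0.003]
contact_force: [0.2, -2.1, 0.6]
grip_width: 0.0197
gripper_force: 21.0
```

```bash
python3 -m pendant '{"rows": [[0.0035,-0.0046,-0.0002,0,0,0],[0.0065,-0.0095,-0.0003,0,0,0],[0.009,-0.0147,-0.0005,0,0,0],[0.0109,-0.0201,-0.0007,0,0,0],[0.0122,-0.0257,-0.0008,0,0,0]]}'; python3 -m pendant '{"rows": [[0,0,0,0,0,0],[0,0,0,0,0,0]]}'
```

```text
clock: 7.6
tcp_pos: [0.6107, 0.0043, 0.202]
orientation: [-3.141, -0.0, 0.001]
contact_force: [3.4, -2.3, -11.7]
grip_width: 0.0195
gripper_force: 20.0
clock: 7.8
tcp_pos: [0.6107, 0.0046, 0.2027]
orientation: [-3.141, -0.002, -0.0]
contact_force: [5.4, 0.3, -12.1]
grip_width: 0.0196
gripper_force: 20.0
```

The load has come on (-12 N), so the ledge has ended. I'll lower the hand with the bolt, then open briefly so it seats, and regrip.

```bash
python3 -m pendant '{"rows": [[0,0,0.003,0,0,0],[0,0,0.006,0,0,0],[0,0,0.009,0,0,0],[0,0,0.009,0,0,0]]}'; python3 -m pendant '{"rows": [[0,0,0,0,0,0],[0,0,0,0,0,0],[0,0,0,0,0,0],[0,0,0,0,0,0],[0,0,0,0,0,0]]}' 0.03; python3 - <<'E'
from h import *
ci=camera_info("wrist");p,d=grab_frame("wrist");np.savez("wci.npz",**ci);np.save("wd.npy",d)
cv2.imwrite("pics/w4.png",cv2.resize(p[100:400,170:490],(640,600)))
E
```

```text
clock: 8.2
tcp_pos: [0.6106, 0.0033, 0.1938]
orientation: [-3.142, 0.001, 0.0]
contact_force: [3.0, -0.6, -9.4]
grip_width: 0.0194
gripper_force: 20.3
clock: 8.7
tcp_pos: [0.6107, 0.0034, 0.1942]
orientation: [3.142, -0.0, 0.0]
contact_force: [-0.3, 0.1, 0.3]
grip_width: 0.0301
gripper_force: 0.0
```

View pics/w4.png

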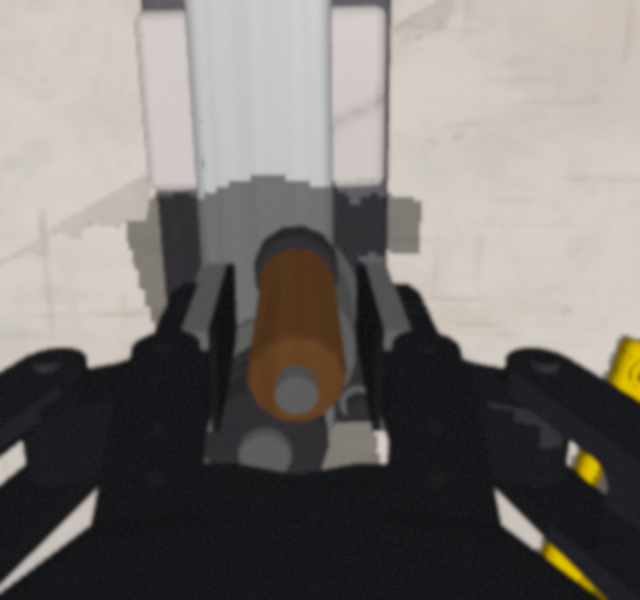

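The handle top is at (296,380) in this crop, which is (318,290) in the full frame. It sits between the fingers, and the hub is at (302,325).

```bash
python3 - <<'E'
from h import *
ci=dict(np.load("wci.npz"));d=np.load("wd.npy")
print([world(ci,d,u,v).round(4) for u,v in((312,288),(318,285),(324,288),(302,322))],world(ci,d,318,288,.159))
b=world(ci,d,302.5,325,.108);g=world(ci,d,318,290,.159);print(b,np.degrees(np.arctan2(*(g-b)[1::-1])),r.get_obs()["tcp_pos"])
a=np.radians
for t in (-8,-12):
  print(t)
  for k in range(12):
    b=a(t-30*k);print(-30*k,end=" : ")
    for s in (6,12,18,24,30): print("%.1f %.1f"%(55*(np.cos(b-a(s))-np.cos(b)),-55*(np.sin(b-a(s))-np.sin(b))),end="; ")
    print()
E
```

```text
[array([0.6135, 0.0065, 0.162 ]), array([0.6143, 0.0042, 0.1612]), array([0.6139, 0.002 , 0.1626]), array([0.5607, 0.0133, 0.113 ])] [0.61160613 0.00421968 0.159     ]
[0.55467965 0.01330531 0.108     ] -9.207004997873543 [0.61064072 0.00344987 0.19412064]
-8
0 : -1.1 5.7; -2.8 11.2; -5.0 16.5; -7.8 21.5; -11.1 26.2; 
-30 : -3.8 4.3; -8.0 8.3; -12.6 11.7; -17.5 14.7; -22.7 17.1; 
-60 : -5.4 1.9; -11.1 3.2; -16.8 3.9; -22.5 4.0; -28.3 3.5; 
-90 : -5.7 -1.1; -11.2 -2.8; -16.5 -5.0; -21.5 -7.8; -26.2 -11.1; 
-120 : -4.3 -3.8; -8.3 -8.0; -11.7 -12.6; -14.7 -17.5; -17.1 -22.7; 
-150 : -1.9 -5.4; -3.2 -11.1; -3.9 -16.8; -4.0 -22.5; -3.5 -28.3; 
-180 : 1.1 -5.7; 2.8 -11.2; 5.0 -16.5; 7.8 -21.5; 11.1 -26.2; 
-210 : 3.8 -4.3; 8.0 -8.3; 12.6 -11.7; 17.5 -14.7; 22.7 -17.1; 
-240 : 5.4 -1.9; 11.1 -3.2; 16.8 -3.9; 22.5 -4.0; 28.3 -3.5; 
-270 : 5.7 1.1; 11.2 2.8; 16.5 5.0; 21.5 7.8; 26.2 11.1; 
-300 : 4.3 3.8; 8.3 8.0; 11.7 12.6; 14.7 17.5; 17.1 22.7; 
-330 : 1.9 5.4; 3.2 11.1; 3.9 16.8; 4.0 22.5; 3.5 28.3; 
-12
0 : -1.5 5.6; -3.6 10.9; -6.2 16.1; -9.3 20.9; -12.9 25.4; 
-30 : -4.1 4.1; -8.5 7.7; -13.4 10.8; -18.5 13.4; -23.9 15.5; 
-60 : -5.6 1.5; -11.2 2.4; -17.0 2.7; -22.7 2.4; -28.4 1.5; 
-90 : -5.6 -1.5; -10.9 -3.6; -16.1 -6.2; -20.9 -9.3; -25.4 -12.9; 
-120 : -4.1 -4.1; -7.7 -8.5; -10.8 -13.4; -13.4 -18.5; -15.5 -23.9; 
-150 : -1.5 -5.6; -2.4 -11.2; -2.7 -17.0; -2.4 -22.7; -1.5 -28.4; 
-180 : 1.5 -5.6; 3.6 -10.9; 6.2 -16.1; 9.3 -20.9; 12.9 -25.4; 
-210 : 4.1 -4.1; 8.5 -7.7; 13.4 -10.8; 18.5 -13.4; 23.9 -15.5; 
-240 : 5.6 -1.5; 11.2 -2.4; 17.0 -2.7; 22.7 -2.4; 28.4 -1.5; 
-270 : 5.6 1.5; 10.9 3.6; 16.1 6.2; 20.9 9.3; 25.4 12.9; 
-300 : 4.1 4.1; 7.7 8.5; 10.8 13.4; 13.4 18.5; 15.5 23.9; 
-330 : 1.5 5.6; 2.4 11.2; 2.7 17.0; 2.4 22.7; 1.5 28.4;
```

The bolt has dropped: the height is down and the load is gone. Now I'll regrip and turn forward.

```bash
python3 -m pendant '{"rows": [[0,0,0,0,0,0],[0,0,0,0,0,0],[0,0,0,0,0,0],[0,0,0,0,0,0]]}' 0 20; python3 -m pendant '{"rows": [[-0.0011,0.0057,0.0002,0,0,0],[-0.0028,0.0112,0.0003,0,0,0],[-0.005,0.0165,0.0005,0,0,0],[-0.0078,0.0215,0.0007,0,0,0],[-0.0111,0.0262,0.0008,0,0,0]]}'; python3 -m pendant '{"rows": [[0,0,0,0,0,0],[0,0,0,0,0,0]]}'
```

```text
clock: 9.15
tcp_pos: [0.6107, 0.0034, 0.194]
orientation: [3.142, -0.0, 0.0]
contact_force: [-0.4, 0.4, 1.9]
grip_width: 0.0193
gripper_force: 20.9
clock: 9.65
tcp_pos: [0.5991, -0.0226, 0.1931]
orientation: [-3.141, 0.0, 0.0]
contact_force: [-1.0, 4.4, 1.1]
grip_width: 0.0193
gripper_force: 21.2
clock: 9.85
tcp_pos: [0.5984, -0.0235, 0.1929]
orientation: [3.141, -0.001, -0.004]
contact_force: [-4.4, 1.6, 3.5]
grip_width: 0.0192
gripper_force: 21.2
```

Turning is light with no jam. I'll continue.

```bash
python3 -m pendant '{"rows": [[-0.0038,0.0043,0.0002,0,0,0],[-0.008,0.0083,0.0003,0,0,0],[-0.0126,0.0117,0.0005,0,0,0],[-0.0175,0.0147,0.0007,0,0,0],[-0.0227,0.0171,0.0008,0,0,0]]}'; python3 -m pendant '{"rows": [[-0.0054,0.0019,0.0002,0,0,0],[-0.0111,0.0032,0.0003,0,0,0],[-0.0168,0.0039,0.0005,0,0,0],[-0.0225,0.004,0.0007,0,0,0],[-0.0283,0.0035,0.0008,0,0,0]]}';  python3 -m pendant '{"rows": [[0,0,0,0,0,0],[0,0,0,0,0,0]]}'
```

```text
clock: 10.35
tcp_pos: [0.5772, -0.0388, 0.1924]
orientation: [-3.14, -0.001, -0.003]
contact_force: [0.7, 6.5, -0.9]
grip_width: 0.0193
gripper_force: 21.0
clock: 10.85
tcp_pos: [0.5495, -0.0424, 0.1916]
orientation: [-3.14, -0.001, -0.005]
contact_force: [3.9, 5.5, -3.4]
grip_width: 0.0194
gripper_force: 20.7
clock: 11.05
tcp_pos: [0.5487, -0.0423, 0.1914]
orientation: [-3.14, -0.001, -0.002]
contact_force: [0.0, 6.3, 1.2]
grip_width: 0.0192
gripper_force: 20.9
```

```bash
python3 -m pendant '{"rows": [[-0.0057,-0.0011,0.0002,0,0,0],[-0.0112,-0.0028,0.0003,0,0,0],[-0.0165,-0.005,0.0005,0,0,0],[-0.0215,-0.0078,0.0007,0,0,0],[-0.0262,-0.0111,0.0008,0,0,0]]}'; python3 -m pendant '{"rows": [[-0.0043,-0.0038,0.0002,0,0,0],[-0.0083,-0.008,0.0003,0,0,0],[-0.0117,-0.0126,0.0005,0,0,0],[-0.0147,-0.0175,0.0007,0,0,0],[-0.0171,-0.0227,0.0008,0,0,0]]}';  python3 -m pendant '{"rows": [[0,0,0,0,0,0],[0,0,0,0,0,0]]}'
```

```text
clock: 11.55
tcp_pos: [0.5238, -0.0322, 0.1909]
orientation: [-3.141, 0.0, -0.007]
contact_force: [6.2, 3.8, -5.2]
grip_width: 0.0195
gripper_force: 20.5
clock: 12.05
tcp_pos: [0.5062, -0.0104, 0.19]
orientation: [3.141, -0.002, 0.004]
contact_force: [5.0, -0.3, -5.6]
grip_width: 0.0198
gripper_force: 20.5
clock: 12.25
tcp_pos: [0.5057, -0.0092, 0.19]
orientation: [-3.141, -0.0, -0.002]
contact_force: [4.2, 3.1, -5.2]
grip_width: 0.0189
gripper_force: 20.5
```

```bash
python3 -m pendant '{"rows": [[-0.0019,-0.0054,0.0002,0,0,0],[-0.0032,-0.0111,0.0003,0,0,0],[-0.0039,-0.0168,0.0005,0,0,0],[-0.004,-0.0225,0.0007,0,0,0],[-0.0035,-0.0283,0.0009,0,0,0]]}'; python3 -m pendant '{"rows": [[0.0011,-0.0057,0.0002,0,0,0],[0.0028,-0.0112,0.0003,0,0,0],[0.005,-0.0165,0.0005,0,0,0],[0.0078,-0.0215,0.0007,0,0,0],[0.0111,-0.0262,0.0009,0,0,0]]}';  python3 -m pendant '{"rows": [[0,0,0,0,0,0],[0,0,0,0,0,0]]}'
```

```text
clock: 12.75
tcp_pos: [0.5017, 0.0182, 0.189]
orientation: [3.14, -0.002, -0.0]
contact_force: [3.2, -3.3, -1.6]
grip_width: 0.0195
gripper_force: 20.8
clock: 13.25
tcp_pos: [0.5124, 0.0454, 0.188]
orientation: [3.141, -0.0, -0.002]
contact_force: [-2.3, -3.7, 3.8]
grip_width: 0.0193
gripper_force: 21.5
clock: 13.45
tcp_pos: [0.5131, 0.0464, 0.1881]
orientation: [-3.14, -0.001, -0.001]
contact_force: [2.8, 1.8, -1.3]
grip_width: 0.0195
gripper_force: 20.8
```

```bash
python3 -m pendant '{"rows": [[0.0038,-0.0043,0.0002,0,0,0],[0.008,-0.0083,0.0003,0,0,0],[0.0126,-0.0117,0.0005,0,0,0],[0.0175,-0.0147,0.0007,0,0,0],[0.0227,-0.0171,0.0008,0,0,0]]}'; python3 -m pendant '{"rows": [[0.0054,-0.0019,0.0002,0,0,0],[0.0111,-0.0032,0.0003,0,0,0],[0.0168,-0.0039,0.0005,0,0,0],[0.0225,-0.004,0.0007,0,0,0],[0.0283,-0.0035,0.0008,0,0,0]]}';  python3 -m pendant '{"rows": [[0,0,0,0,0,0],[0,0,0,0,0,0]]}'
```

```text
clock: 13.95
tcp_pos: [0.5348, 0.0628, 0.1872]
orientation: [-3.142, -0.001, 0.004]
contact_force: [-4.7, 0.4, 4.9]
grip_width: 0.0195
gripper_force: 21.5
clock: 14.45
tcp_pos: [0.5642, 0.0668, 0.1864]
orientation: [-3.14, -0.001, -0.0]
contact_force: [-4.1, 3.8, 3.5]
grip_width: 0.0192
gripper_force: 21.2
clock: 14.65
tcp_pos: [0.5651, 0.0664, 0.1866]
orientation: [-3.14, -0.0, -0.005]
contact_force: [2.4, 4.6, -4.2]
grip_width: 0.0195
gripper_force: 20.7
```

```bash
python3 -m pendant '{"rows": [[0.0057,0.0011,0.0002,0,0,0],[0.0112,0.0028,0.0003,0,0,0],[0.0165,0.005,0.0005,0,0,0],[0.0215,0.0078,0.0007,0,0,0],[0.0262,0.0111,0.0008,0,0,0]]}'; python3 -m pendant '{"rows": [[0.0043,0.0038,0.0002,0,0,0],[0.0083,0.008,0.0003,0,0,0],[0.0117,0.0126,0.0005,0,0,0],[0.0147,0.0175,0.0007,0,0,0],[0.0171,0.0227,0.0008,0,0,0]]}';  python3 -m pendant '{"rows": [[0,0,0,0,0,0],[0,0,0,0,0,0]]}'
```

```text
clock: 15.15
tcp_pos: [0.5904, 0.0554, 0.1858]
orientation: [-3.14, -0.001, -0.002]
contact_force: [0.2, 4.3, -1.0]
grip_width: 0.0194
gripper_force: 20.9
clock: 15.65
tcp_pos: [0.6078, 0.0314, 0.185]
orientation: [-3.141, 0.0, -0.002]
contact_force: [2.2, 3.4, -2.3]
grip_width: 0.0193
gripper_force: 20.8
clock: 15.85
tcp_pos: [0.6081, 0.0302, 0.1851]
orientation: [3.14, -0.003, 0.003]
contact_force: [5.3, 0.8, -5.5]
grip_width: 0.0195
gripper_force: 20.6
```

```bash
python3 -m pendant '{"rows": [[0.0019,0.0054,0.0002,0,0,0],[0.0032,0.0111,0.0003,0,0,0],[0.0039,0.0168,0.0005,0,0,0],[0.004,0.0225,0.0007,0,0,0],[0.0035,0.0283,0.0008,0,0,0]]}'; python3 -m pendant '{"rows": [[-0.0011,0.0057,0.0002,0,0,0],[-0.0015,0.0075,0.0002,0,0,0],[-0.0015,0.0075,0.0002,0,0,0],[-0.0015,0.0075,0.0002,0,0,0]]}';  python3 -m pendant '{"rows": [[0,0,0,0,0,0],[0,0,0,0,0,0],[0,0,0,0,0,0],[0,0,0,0,0,0],[0,0,0,0,0,0]]}'; python3 - <<'E'
from h import *
ci=camera_info("wrist");p,d=grab_frame("wrist");np.savez("wci.npz",**ci);np.save("wd.npy",d)
cv2.imwrite("pics/w5.png",cv2.resize(p[100:400,170:490],(640,600)))
E
```

```text
clock: 16.35
tcp_pos: [0.6105, 0.0027, 0.1841]
orientation: [3.141, -0.001, -0.0]
contact_force: [2.8, 3.2, -0.8]
grip_width: 0.0193
gripper_force: 20.8
clock: 16.75
tcp_pos: [0.6087, -0.0048, 0.1838]
orientation: [3.14, -0.001, -0.002]
contact_force: [0.2, 0.4, 0.2]
grip_width: 0.0196
gripper_force: 20.9
clock: 17.25
tcp_pos: [0.6089, -0.0043, 0.1838]
orientation: [3.141, -0.0, -0.001]
contact_force: [-1.6, -1.2, -0.1]
grip_width: 0.0197
gripper_force: 20.9
```

View pics/w5.png

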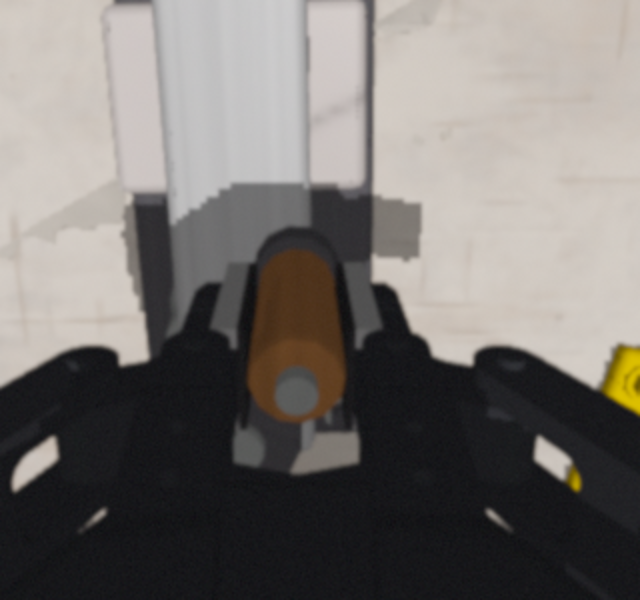

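The handle is still gripped, with its top at (296,385), in nearly the same place relative to the hand as after the drop. I'll check its height against that earlier reading, then hand in.

```bash
python3 - <<'E'
from h import *
ci=dict(np.load("wci.npz"));d=np.load("wd.npy")
z=np.median([world(ci,d,u,v)[2] for u in range(310,327,2) for v in range(284,294,2)]);print(z)
o=r.get_obs();print(o["contact_force"],o["gripper_force"])
if .148<z<.155: print(r.hand_in())
E
```

```text
0.15124333285418912
[-0.85049354 -0.61946527 -0.00312241] 20.89897334575653
the job is handed in; nothing more can be done
None
```

The bolt dropped into its thread after backward turning. I then turned it forward one full turn, about 368°, and handed in at about 17 s with the handle still gripped at about 21 N. By mistake I sent one stray move early on, which shifted the handle in the fingers, so I released it, measured again and regripped.

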